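# Calibrate the sensor gauge and hold it over the bearing's stripe

### The job

Take the orange sensor gauge out of its black cradle and calibrate it by touching its tip first to the middle of the bare silver pad, then to the middle of the blue pad, holding it upright. Then carry it over the yellow bins to the wheel bearing and stop with its tip hovering about 8 mm above the yellow stripe on the bearing's black ring, centred on the stripe, upright and with the flat blade lying along the stripe; finish while still holding the gauge there in the air, motionless. Never touch the bearing or its stand, do not bump the yellow bins, and leave the other goods on the counter where they stand.

Things in the scene. Friction and masses are not known exactly. Their poses are not given: they have to be found in the camera images.
- probe: loose sensor gauge, about 180 g (varies), upright in the cradle. Orange handle 44 (x) x 28 (y) mm, from 40 to 115 mm above the tip, gripped across its 28 mm; below it a flat steel blade 26 (x) x 8 (y) mm down to the tip. Origin: centre of the blade's lower end (the tip); z up along the handle, x along the blade's width; same either way round
- probe_tip (a point): the gauge's tip: centre of the lower end of its blade, the same point as the gauge's origin
- cradle: black block, fixed, 76 (x) x 70 (y) x 46 mm high, with a slot 32 x 14 mm from top to bottom in which the gauge's blade hangs loosely, the handle resting on the block's top and the tip 6 mm above the counter. Lift the gauge straight up by 50 mm to free it. Origin: centre of its underside; yaw as the gauge's
- pad_steel: calibration pad, fixed: black puck of 54 mm diameter with a bare silver metal disc of 42 mm diameter on it, 20 mm high in all. Origin: centre of its underside
- pad_steel_top (a point): middle of the silver disc's top face, 20 mm above the counter; rigid
- pad_blue: calibration pad, fixed: like the other, but its disc is blue; 20 mm high. The two pads may stand in either place. Origin: centre of its underside
- pad_blue_top (a point): middle of the blue disc's top face, 20 mm above the counter; rigid
- bins: row of three joined yellow open bins holding small hardware, fixed, between the pads and the bearing: 340 (along its x) x 110 (y) x 90 mm high. Origin: centre of the underside
- bearing: wheel bearing on a fixed stand plate 150 (x) x 130 (y) x 16 mm. Bearing 100 mm outer, 56 mm inner diameter; on top a black flat ring (radius 30 to 48 mm), top 48 mm above the counter. A yellow stripe runs radially across the ring on the -x side; a yellow bar 20 x 6 mm, 28 mm high, continues it outward. Brass stub in the bore, 36 mm high. Origin: centre of underside; x along the stripe, z up
- stripe (a point): middle of the yellow stripe (18 mm long along the bearing's x, 6 mm wide), 39 mm from the bearing's axis, on the top face of the black ring, 48 mm above the counter; same axes as the bearing
- grease_tin: bystander: tin of 68 mm diameter, 75 mm high, yellow label, loose. Origin: centre of its underside
- fluid_bottle: bystander: blue bottle of 54 mm diameter, 120 mm high, red label, loose. Origin: centre of its underside
- oil_filter: bystander: white and orange oil filter of 72 mm diameter, 76 mm high, loose. Origin: centre of its underside
- plug_box: bystander: brown carton 50 x 100 x 45 mm high, loose. Origin: centre of its underside
Things that resemble listed ones, but are neither listed nor needed, are in the scene too. What is meant by the probe is not green, and is the smaller of those in its own colour.

How it is judged (in metres and radians):
On the way, in this order (a step that is already met when the one before it is completed fails the run):
1. the held gauge's tip touches the middle of the silver pad (contact force between probe and pad_steel above 0.5 N and horizontal distance between probe_tip and pad_steel_top below 0.011 m and angle between probe's own z axis and vertical below 0.25 rad and contact force between probe and the fingers above 1 N), for 0.1 s.
2. then the held gauge's tip touches the middle of the blue pad (contact force between probe and pad_blue above 0.5 N and horizontal distance between probe_tip and pad_blue_top below 0.011 m and angle between probe's own z axis and vertical below 0.25 rad and contact force between probe and the fingers above 1 N), for 0.1 s.
At the end, for the whole second after the job is handed in: Gauge held in the fingers at rest: tip 2 to 16 mm above the stripe, within 8 mm of its middle seen from above, blade within 0.15 rad of its line (either way round), upright within 0.12 rad, not touching the bearing; every bystander within 20 mm of where it stood (z of probe_tip in the frame of stripe between 0.002 and 0.016 m and horizontal distance between probe_tip and stripe below 0.008 m and angle between the x axis of probe and the x axis of bearing, either way round below 0.15 rad and angle between probe's own z axis and vertical below 0.12 rad and linear speed of probe below 0.01 m/s and angular speed of probe below 0.1 rad/s and contact force between probe and the fingers above 1 N and contact force between probe and bearing below 0.05 N and distance of each of grease_tin, fluid_bottle, oil_filter, plug_box from where it was at the start of the episode below 0.02 m); the arm keeps its last pose, push and grip.
It fails at once if something touches the bearing or its stand (contact force between bearing and anything else above 0.5 N).
It fails at once if the yellow bins are bumped (contact force between bins and anything else above 2 N).
It fails at once if one of the other goods is shifted by over 20 mm or tipped (distance of any of grease_tin, fluid_bottle, oil_filter, plug_box from where it was at the start of the episode above 0.02 m or angle between any of grease_tin, fluid_bottle, oil_filter, plug_box's own z axis and vertical above 0.2 rad).
It also fails if it takes over 48 s, if anything falls off the work surface, if the arm or the gripper's body presses on something with over 40 N, if the wrist force passes 120 N, or if a joint passes its speed limit or range.

### The arm

A 6-joint arm with a two-finger parallel gripper is mounted at the origin on the work surface. World frame = base frame: x ahead of the robot, y to its left, z up, the work surface at z = 0. Lengths are in m, angles in degrees, forces in N, time in s.
With the tool pointing down it reaches from about 0.4 to 0.825 m from the base axis. Payload 7 kg.
Tool frame: the origin (TCP) lies on the centre line of the jaws, within the pads' length; the fingertips stand 11 mm ahead of it and the grasp point (between the pads) lies 8 mm behind it; z points along the fingers, y is the direction in which the jaws open and shut (so a half turn about z gives the same grasp; the last joint's range is limited). The gripper opens to 88 mm and grips with 3 to 60 N. Pads are 19 mm wide; open, the fingers measure 130 mm over their backs; the gripper's body (78 mm by 193 mm) begins 47 mm behind the grasp point.
Start: joints at [-47.779, 20.546, 0.682, 0, -70.136, -16.507], TCP at [0.293, -0.608, 0.238] pointing down, gripper open.
Joint ranges: [-176.03, 176.03], [-82.01, 121.73], [-58.28, 71.71], [-173.87, 95.51], [-174.79, -0.11], [-173.66, 173.66]. Speed limits (degrees/s): [136.94, 136.94, 172.46, 180, 180, 180].

### API

Orientations are given as [roll, pitch, yaw] about the fixed x, y, z axes, in that order (R = Rz(yaw) Ry(pitch) Rx(roll)).
In Python, from plant import ctrl, cams, order gives the robot as it stands.
- The arm moves only by the tool jog_arm, never from a script. Its argument "motion" is a list of rows, each an object with "offset": the shift along the tool's x, y, z in mm, a list of three; "roll": the turn about the tool's z in rad; "hand": the finger opening in mm, from 0 to 87.6. A call has 1 to 20 rows; each row is the pose to reach, as a shift and turn from the pose commanded when the call began, along the tool's axes at that moment; what a row does not reach only later rows make up. A row lasts 1/12 s, in which the tool goes at most 41.7 mm and 7.16 degrees, less where a joint would pass 70% of its speed; a pose out of reach is approached as far as the arm can. A call with a gripper value outside its range is refused whole. The fingers move at their own pace and stop on an object; the grip force is fixed at half the most. Time passes only in rows, so rows that repeat a pose let the fingers close. It gives the time, the measured TCP pose, the force and the opening at its end, in the units of the state.
- ctrl.get_obs(): the state, without advancing time (a new reading comes with each control period).
- cams.snapshot(name): name is "scene" or "top" or "wrist"; returns a dict with "img" (480x640x3 uint8, red, green, blue), "K" (3x3 intrinsics, pixels), "D" ([k1, k2, p1, p2, k3] as OpenCV has them; the pictures are not rectified), "cam_to_world" (4x4, takes a point from camera to world coordinates); the wrist camera has in their place "T_tool_cam" (4x4, takes a point from camera to tool coordinates, whose origin is the TCP and whose axes are the flange's). Camera axes: x right, y down, z forward; pixel columns grow to the right and rows downward; lengths in m; the calibration is good to about 2 mm. A picture is of the moment at which its call begins: read the wrist's pose just before it. There is no depth.
- order.close_job(): hands the job in, once; it reports no verdict.
The state is a dict: "clock": time; "joint_pos": joint angles; "qvel": joint speeds; "tau": joint torques, N m; "tool_pos": TCP position; "orientation": TCP orientation; "force": force on the tool from outside, world axes, zero at the start; "moment": the same for the moment, N m; "opening": finger opening in m.
Only numpy, scipy, OpenCV 4.12 (cv2) and the standard library are available. Lean on these libraries where they do the work, as an engineer would, in place of code of your own. Each camera call takes 0.05 s, during which the arm holds its last target. There are 200 camera calls.

## Working session

There is one attempt and no reset: what is moved stays moved. The work goes in short steps, Python scripts to look and compute and a tool call to move; the robot and the scene stay as the last step left them, time stands still between calls to the robot, and variables do not carry over. Pictures are saved under pics/ and viewed, about 8 in all and at most 12, crops included, and the job is handed in when it is done.

Besides the shell and the picture viewer there is one more tool, called after "Call:" as a command line: name --argument value ..., lists and objects as JSON in quotes. jog_arm: Moves the arm, as the interface text tells. Its arguments: {"type":"object","properties":{"motion":{"type":"array"}},"required":["motion"]}

```bash
mkdir -p pics; python3 - <<'E'
from plant import ctrl,cams
import cv2,numpy as np,pickle
print(ctrl.get_obs())
for n in ("top","scene"):
    s=cams.snapshot(n); cv2.imwrite(f"pics/{n}0.png",s["img"][:,:,::-1]); pickle.dump(s,open(f"{n}0.pkl","wb"))
    print(n,s["K"],s["D"],s["cam_to_world"])
E
```

```text
{'clock': 0.0, 'joint_pos': array([-4.77805482e+01,  2.05945998e+01,  6.32585072e-01, -1.96149558e-02,
       -7.01352991e+01, -1.65057098e+01]), 'qvel': array([ 0.03025779,  0.03581254,  0.06553738,  0.0519689 , -0.00763626,
        0.01149383]), 'tau': array([ 1.93058106e-03, -5.82721531e+01,  2.93064827e+01,  6.99710637e+00,
        7.12580950e-03, -1.54967652e-04]), 'tool_pos': array([ 0.29261975, -0.60774718,  0.23657951]), 'orientation': array([ 1.79901457e+02, -9.97146263e-03, -1.54292930e+02]), 'force': array([ 0.07005682, -0.53910875,  0.05675411]), 'moment': array([ 0.00442641,  0.03277745, -0.0269404 ]), 'opening': 0.08760723715137529}
top [[438.0701344    0.         320.75714106]
 [  0.         438.0701344  236.17014973]
 [  0.           0.           1.        ]] [-0.00705744  0.          0.          0.          0.        ] [[ 0.01802279 -0.99229245  0.12260049  0.42181993]
 [-0.99977479 -0.01651147  0.01333212  0.05333438]
 [-0.01120505 -0.12281316 -0.99236655  0.90814137]
 [ 0.          0.          0.          1.        ]]
scene [[526.53692234   0.         308.44197673]
 [  0.         526.53692234 237.60078097]
 [  0.           0.           1.        ]] [-0.06152191  0.          0.          0.          0.        ] [[ 0.07020227  0.82360422 -0.56280345  1.20224982]
 [ 0.99753038 -0.05672411  0.04141888  0.00429193]
 [ 0.00218824 -0.56432124 -0.82555239  1.01418509]
 [ 0.          0.          0.          1.        ]]
```

View pics/top0.png

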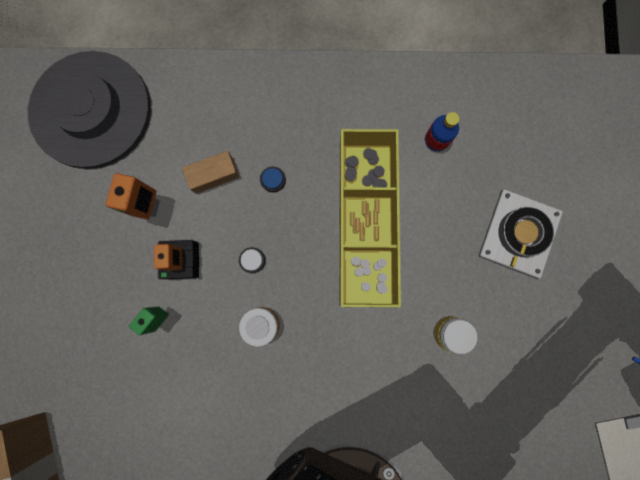

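View pics/scene0.png

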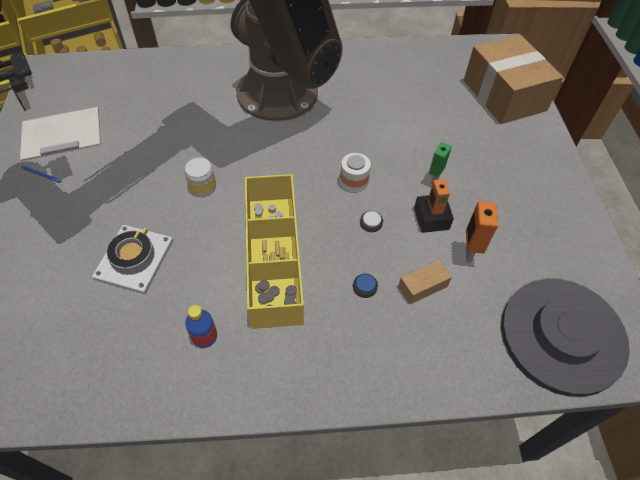

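Top view: there are two orange gauges, one at (168,257) in the black cradle and a larger free-standing one at (131,195). A green one stands at (148,320). The one in the cradle fits: it is orange, the smaller of the two, and upright in the slot. Silver pad is at (251,260), blue pad at (272,179), bins at x 341–400, and the bearing at (526,232) with its stripe and bar towards (516,260). I'll confirm with one enlarged crop.

```bash
cat > h.py <<'E'
import cv2,numpy as np,pickle
def ray(s,T,px):
    u=cv2.undistortPoints(np.array(px,float).reshape(-1,1,2),np.array(s["K"]),np.array(s["D"])).reshape(-1,2)
    d=np.c_[u,np.ones(len(u))]@T[:3,:3].T
    return T[:3,3],d
def at(s,px,z,T=None):
    T=np.array(s["cam_to_world"]) if T is None else T
    o,d=ray(s,T,px); return o+d*((z-o[2])/d[:,2])[:,None]
def proj(s,P,T=None):
    T=np.array(s["cam_to_world"]) if T is None else T
    C=np.linalg.inv(T); return cv2.projectPoints(np.array(P,float).reshape(-1,1,3),cv2.Rodrigues(C[:3,:3])[0],C[:3,3],np.array(s["K"]),np.array(s["D"]))[0].reshape(-1,2)
E
python3 - <<'E'
from h import *
s=pickle.load(open("top0.pkl","rb")); im=s["img"][:,:,::-1]
a=cv2.resize(im[170:345,100:290],None,fx=3.4,fy=3.4,interpolation=cv2.INTER_CUBIC)
cv2.imwrite("pics/c1.png",a)
b=cv2.resize(im[180:290,470:575],None,fx=5.4,fy=5.4,interpolation=cv2.INTER_CUBIC)
cv2.imwrite("pics/c2.png",b)
np.set_printoptions(precision=4,suppress=True)
for n,p,z in [("silver",(251,260),.02),("blue",(272,179),.02),("binNW",(341,130),.09),("binSE",(400,306),.09),("bear",(526,232),.048),("probe",(163,257),.115),("bottle",(452,119),.12),("tin",(460,336),.075),("filter",(258,327),.076)]: print(n,at(s,[p],z))
E
```

```text
silver [[0.4804 0.2062 0.02  ]]
blue [[0.6496 0.1688 0.02  ]]
binNW [[0.7311 0.0288 0.09  ]]
binSE [[ 0.3957 -0.084   0.09  ]]
bear [[ 0.5431 -0.34    0.048 ]]
probe [[0.4768 0.3508 0.115 ]]
bottle [[ 0.7441 -0.1776  0.12  ]]
tin [[ 0.3421 -0.1977  0.075 ]]
filter [[0.3515 0.1788 0.076 ]]
```

View pics/c1.png

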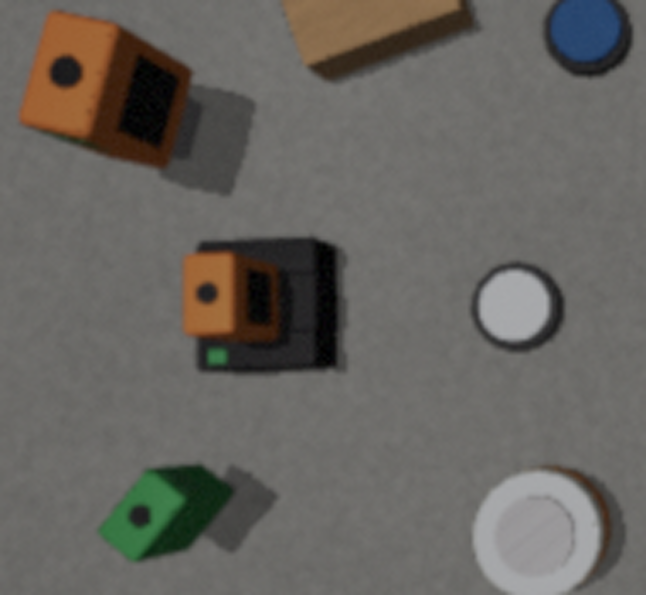

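View pics/c2.png

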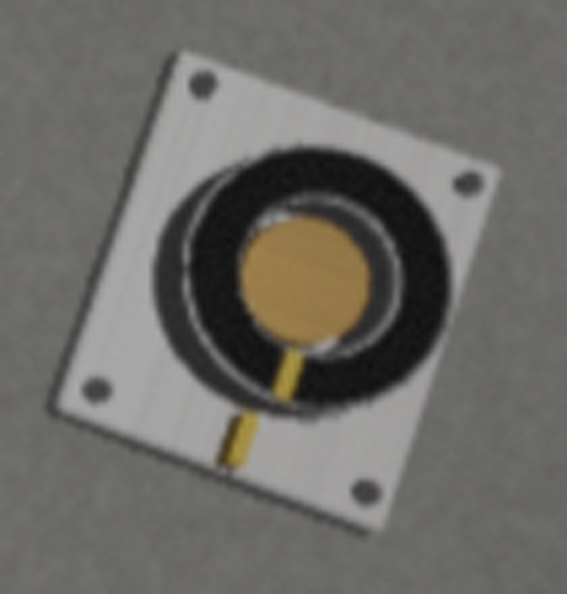

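The crop shows the target gauge in the cradle, with its top-face corners at crop pixels (186,253), (233,251), (236,336) and (185,334). The large orange one and the green one are decoys. On the bearing, the stripe runs from (294,352) to (283,398) and the bar lies further out, towards the lower left.

```bash
python3 - <<'E'
from h import *
np.set_printoptions(precision=4,suppress=True)
s=pickle.load(open("top0.pkl","rb"))
f=lambda p:np.array(p)/3.4+(100,170)
g=lambda p:np.array(p)/5.4+(470,180)
P=at(s,f([(186,253),(233,251),(236,336),(185,334)]),.115)[:,:2]; print("probe",P.mean(0),P)
d=P[0]+P[1]-P[2]-P[3]; print(np.degrees(np.arctan2(d[1],d[0])),[np.linalg.norm(P[i]-P[i-1]) for i in range(4)])
C=at(s,f([(198,241),(318,239),(317,369),(198,370)]),.046)[:,:2]; print("cradle",C.mean(0)); d=C[0]+C[1]-C[2]-C[3]; print(np.degrees(np.arctan2(d[1],d[0])),[np.linalg.norm(C[i]-C[i-1]) for i in range(4)])
print("silver",at(s,f([(514,305)]),.02),"blue",at(s,f([(586,31)]),.02))
Q=at(s,g([(178,52),(500,172),(382,532),(52,410)]),.016)[:,:2]; d=Q[0]+Q[1]-Q[2]-Q[3];yaw=np.arctan2(d[1],d[0])
print("plate",Q.mean(0),np.degrees(yaw),[np.linalg.norm(Q[i]-Q[i-1]) for i in range(4)])
print("stripe from plate",Q.mean(0)-.039*np.array([np.cos(yaw),np.sin(yaw)]))
S=at(s,g([(294,352),(283,398)]),.048)[:,:2];d=S[0]-S[1];print("stripe",S.mean(0),np.degrees(np.arctan2(d[1],d[0])),np.linalg.norm(d))
print("ring",at(s,g([(320,279)]),.048))
B=at(s,[(341,130),(398,130),(400,306),(342,305)],.09);print("bins",B)
E
```

```text
probe [0.478  0.3532] [[0.4996 0.3676]
 [0.5011 0.3422]
 [0.4555 0.3378]
 [0.4561 0.3653]]
4.2721723978797845 [np.float64(0.043561006137894175), np.float64(0.025417668351107855), np.float64(0.04580067346517155), np.float64(0.02748753087023035)]
cradle [0.477  0.3509]
3.1338466579528776 [np.float64(0.07528731457383718), np.float64(0.07056149624233711), np.float64(0.0757430269226403), np.float64(0.06924569359924292)]
silver [[0.481  0.2059 0.02  ]] blue [[0.6494 0.1681 0.02  ]]
plate [ 0.5441 -0.3453] -20.405368047403922 [np.float64(0.14797001805229967), np.float64(0.12893984337750553), np.float64(0.14658405213628758), np.float64(0.12961898923559098)]
stripe from plate [ 0.5075 -0.3317]
stripe [ 0.5085 -0.3336] -15.362728346438757 0.017500402352910872
ring [[ 0.5439 -0.3464  0.048 ]]
bins [[ 0.7311  0.0288  0.09  ]
 [ 0.7326 -0.0816  0.09  ]
 [ 0.3957 -0.084   0.09  ]
 [ 0.3956  0.0228  0.09  ]]
```

```bash
cat >> h.py <<'E'
from scipy.spatial.transform import Rotation as Ro
def off(o,targets):
    R=Ro.from_euler("xyz",o["orientation"],degrees=True).as_matrix()
    for t in targets:
        print(np.round(1000*R.T@(np.array(t[:3])-o["tool_pos"]),1),"roll",round(-np.radians((t[3]-o["orientation"][2]+180)%360-180),4) if len(t)>3 else "")
E
python3 - <<'E'
from h import *
from plant import ctrl
off(ctrl.get_obs(),[(.53,-.3,.24,-176.5),(.54,0.05,.24,-176.5),(.478,.352,.24,-176.5)])
E
```

```text
[-347.4  174.4   -3.1] roll 0.3876
[-508.2  485.4   -2.6] roll 0.3876
[-583.3  784.4   -2.2] roll 0.3876
```

Call:
jog_arm --motion '[{"offset": [-170,85,-5],"roll": 0.1,"hand": 70},{"offset": [-347,174,-5],"roll": 0.388,"hand": 70},{"offset": [-347,174,-5],"roll": 0.388,"hand": 70},{"offset": [-347,174,-5],"roll": 0.388,"hand": 70},{"offset": [-347,174,-5],"roll": 0.388,"hand": 70},{"offset": [-347,174,-5],"roll": 0.388,"hand": 70},{"offset": [-347,174,-5],"roll": 0.388,"hand": 70},{"offset": [-347,174,-5],"roll": 0.388,"hand": 70},{"offset": [-347,174,-5],"roll": 0.388,"hand": 70},{"offset": [-508,485,-5],"roll": 0.388,"hand": 70},{"offset": [-508,485,-5],"roll": 0.388,"hand": 70},{"offset": [-508,485,-5],"roll": 0.388,"hand": 70},{"offset": [-508,485,-5],"roll": 0.388,"hand": 70},{"offset": [-508,485,-5],"roll": 0.388,"hand": 70},{"offset": [-508,485,-5],"roll": 0.388,"hand": 70},{"offset": [-508,485,-5],"roll": 0.388,"hand": 70},{"offset": [-508,485,-5],"roll": 0.388,"hand": 70},{"offset": [-508,485,-5],"roll": 0.388,"hand": 70},{"offset": [-508,485,-5],"roll": 0.388,"hand": 70},{"offset": [-508,485,-5],"roll": 0.388,"hand": 70}]'

```text
clock: 1.77
tool_pos: [0.5399, 0.0509, 0.2422]
orientation: [-180.0, -0.0, -176.3]
force: [0.5, -0.3, 0.2]
opening: 0.0702
```

```bash
python3 - <<'E'
from h import *
from plant import ctrl
o=ctrl.get_obs();print(o["clock"],o["tool_pos"],o["orientation"],o["joint_pos"],o["force"])
off(o,[(.478,.352,.24,-176.5)])
E
```

```text
1.7667 [0.53985946 0.05093047 0.24218194] [-1.79992294e+02 -4.39782064e-02 -1.76334669e+02] [ 2.60965857e+01  7.89407809e+00 -1.56846249e+01 -1.05341255e-02
 -6.64648886e+01 -1.12427042e+02] [ 0.45274242 -0.33504952  0.18947355]
[ 42.5 304.4   2.2] roll 0.0029
```

Call:
jog_arm --motion '[{"offset": [42,304,0],"roll": 0,"hand": 70},{"offset": [42,304,0],"roll": 0,"hand": 70},{"offset": [42,304,0],"roll": 0,"hand": 70},{"offset": [42,304,0],"roll": 0,"hand": 70},{"offset": [42,304,0],"roll": 0,"hand": 70},{"offset": [42,304,0],"roll": 0,"hand": 70},{"offset": [42,304,0],"roll": 0,"hand": 70},{"offset": [42,304,0],"roll": 0,"hand": 70},{"offset": [42,304,0],"roll": 0,"hand": 70},{"offset": [42,304,0],"roll": 0,"hand": 70},{"offset": [42,304,0],"roll": 0,"hand": 70}]'

```text
clock: 2.68
tool_pos: [0.48, 0.3489, 0.2423]
orientation: [-180.0, -0.0, -176.6]
force: [0.1, -0.7, 0.0]
opening: 0.07
```

```bash
cat >> h.py <<'E'
def wrist(name):
    from plant import ctrl,cams
    o=ctrl.get_obs(); s=cams.snapshot("wrist")
    T=np.eye(4);T[:3,:3]=Ro.from_euler("xyz",o["orientation"],degrees=True).as_matrix();T[:3,3]=o["tool_pos"]
    s["cam_to_world"]=T@np.array(s["T_tool_cam"]); s["obs"]=o
    cv2.imwrite(f"pics/{name}.png",s["img"][:,:,::-1]); pickle.dump(s,open(name+".pkl","wb"))
    print(o["clock"],o["tool_pos"],o["orientation"],s["cam_to_world"]); return s
E
python3 -c "from h import *; wrist('w1')"
```

```text
2.6833 [0.47996741 0.34887934 0.24226433] [-1.79959753e+02 -3.31171313e-02 -1.76564787e+02] [[-0.05945229  0.95986397  0.27409228  0.40484318]
 [ 0.99823     0.0575832   0.01486732  0.34501157]
 [-0.0015125   0.27449104 -0.96158847  0.38897169]
 [ 0.          0.          0.          1.        ]]
```

View pics/w1.png

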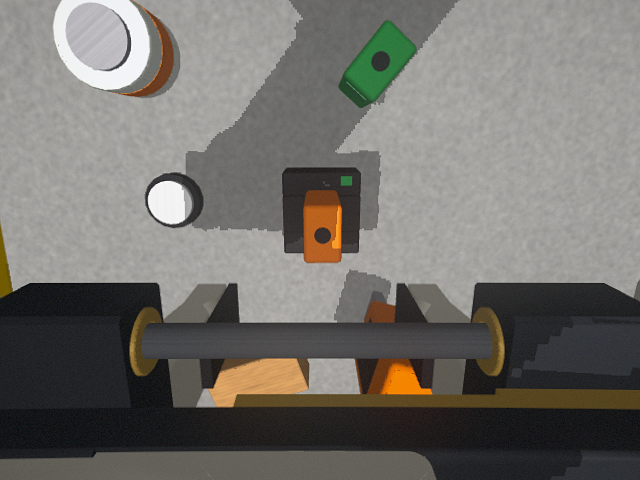

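The wrist view shows the gauge's top face at about (304–342, 207–262) with its dot at (323,235). The cradle top spans (283–360, 168–252) and the silver disc is at about (170,202).

```bash
python3 - <<'E'
from h import *
np.set_printoptions(precision=4,suppress=True)
s=pickle.load(open("w1.pkl","rb"))
P=at(s,[(304,207),(341,206),(342,261),(305,262),(323,235)],.121)[:,:2];d=P[0]+P[1]-P[2]-P[3]
print(P,P[:4].mean(0),np.degrees(np.arctan2(*d[::-1])),[np.linalg.norm(P[i]-P[i-1]) for i in range(1,4)])
im=s["img"].astype(int); m=(im.min(2)>165).astype(np.uint8); m[:170]=0;m[232:]=0;m[:,:140]=0;m[:,210:]=0
n,_,st,c=cv2.connectedComponentsWithStats(m);i=1+st[1:,4].argmax();print("disc",c[i],st[i],at(s,[c[i]],.02))
C=at(s,[(283,168),(360,168),(359,252),(284,252)],.046)[:,:2];print("cradle",C.mean(0),C)
t=pickle.load(open("top0.pkl","rb"))
print("top with .121",at(t,[(161.8,256.3)],.121))
off(s["obs"],[(*P[4],.083,-176.5)])
E
```

```text
[[0.4569 0.3388]
 [0.4547 0.3648]
 [0.4954 0.3687]
 [0.4978 0.3416]
 [0.4765 0.3535]] [0.4762 0.3535] -175.32142486304235 [np.float64(0.02610391087444649), np.float64(0.0409613056144811), np.float64(0.027187417187002655)]
disc [168.6683 202.0346] [ 148  181   43   43 1417] [[0.4796 0.2059 0.02  ]]
cradle [0.4745 0.3531] [[0.4379 0.317 ]
 [0.4339 0.3844]
 [0.511  0.3905]
 [0.5152 0.3206]]
top with .121 [[0.4776 0.3509 0.121 ]]
[  3.    5.  159.3] roll -0.0011
```

Call:
jog_arm --motion '[{"offset": [3,4,30],"roll": -0.01,"hand": 70},{"offset": [3,4,60],"roll": -0.01,"hand": 70},{"offset": [3,4,90],"roll": -0.01,"hand": 70},{"offset": [3,4,120],"roll": -0.01,"hand": 70},{"offset": [3,4,145],"roll": -0.01,"hand": 70},{"offset": [3,4,159],"roll": -0.01,"hand": 70},{"offset": [3,4,159],"roll": -0.01,"hand": 70},{"offset": [3,4,159],"roll": -0.01,"hand": 50},{"offset": [3,4,159],"roll": -0.01,"hand": 35},{"offset": [3,4,159],"roll": -0.01,"hand": 20},{"offset": [3,4,159],"roll": -0.01,"hand": 10},{"offset": [3,4,159],"roll": -0.01,"hand": 10},{"offset": [3,4,159],"roll": -0.01,"hand": 10},{"offset": [3,4,159],"roll": -0.01,"hand": 10},{"offset": [3,4,159],"roll": -0.01,"hand": 10}]'

```text
clock: 3.98
tool_pos: [0.4765, 0.354, 0.084]
orientation: [180.0, 0.0, -175.9]
force: [-0.2, -0.2, 3.6]
opening: 0.0278
```

Call:
jog_arm --motion '[{"offset": [0,0,-10],"roll": 0,"hand": 10},{"offset": [0,0,-20],"roll": 0,"hand": 10},{"offset": [0,0,-35],"roll": 0,"hand": 10},{"offset": [0,0,-50],"roll": 0,"hand": 10},{"offset": [0,0,-70],"roll": 0,"hand": 10},{"offset": [0,0,-90],"roll": 0,"hand": 10},{"offset": [0,0,-100],"roll": 0,"hand": 10},{"offset": [0,0,-100],"roll": 0,"hand": 10},{"offset": [0,0,-100],"roll": 0,"hand": 10},{"offset": [0,0,-100],"roll": 0,"hand": 10}]'

```text
clock: 4.82
tool_pos: [0.4759, 0.3535, 0.1826]
orientation: [-180.0, -0.1, -176.0]
force: [-0.5, 0.2, -1.7]
opening: 0.0279
```

```bash
python3 - <<'E'
from h import *
from plant import cams
s=wrist('w2'); t=cams.snapshot("scene"); pickle.dump(t,open("scene1.pkl","wb"))
a=cv2.resize(t["img"][130:270,380:520,::-1],None,fx=4,fy=4,interpolation=cv2.INTER_CUBIC)
b=cv2.resize(s["img"][:340,:,::-1],(800,425))
cv2.imwrite("pics/c3.png",cv2.resize(np.hstack([a[:425,:400],b[:, :]]),(800,283)) if 0 else a)
print(s["obs"]["force"],s["obs"]["opening"])
off(s["obs"],[(.4805,.206,.184)])
E
```

```text
4.8167 [0.47591067 0.35347524 0.18256005] [-1.79958772e+02 -7.28995992e-02 -1.75959964e+02] [[-0.06998663  0.95939436  0.27324774  0.4009379 ]
 [ 0.99754674  0.06773362  0.0176824   0.34884053]
 [-0.00154366  0.27381492 -0.96178116  0.32931855]
 [ 0.          0.          0.          1.        ]]
[-0.54015615  0.18246124 -1.7271478 ] 0.02785896880108251
[   5.8 -147.4   -1.3] roll
```

View pics/c3.png

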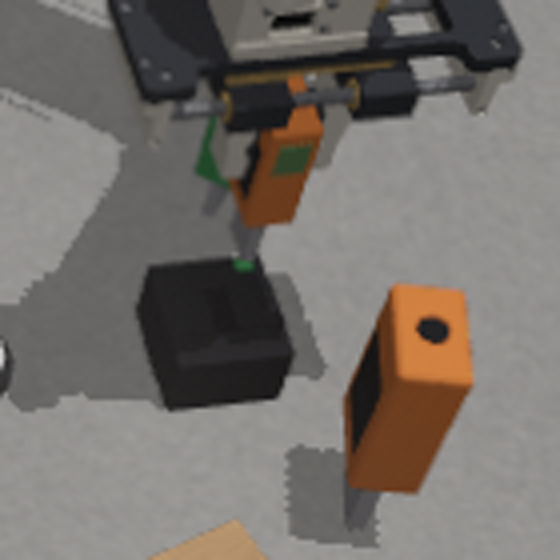

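The scene crop shows the gauge held upright and clear of the cradle, with the blade visible below the handle at about (245,245). Moving over the silver pad.

Call:
jog_arm --motion '[{"offset": [2,-30,0],"roll": 0,"hand": 10},{"offset": [3,-60,0],"roll": 0,"hand": 10},{"offset": [4,-90,0],"roll": 0,"hand": 10},{"offset": [6,-120,0],"roll": 0,"hand": 10},{"offset": [6,-140,0],"roll": 0,"hand": 10},{"offset": [6,-147.5,10],"roll": 0,"hand": 10},{"offset": [6,-147.5,35],"roll": 0,"hand": 10},{"offset": [6,-147.5,60],"roll": 0,"hand": 10},{"offset": [6,-147.5,72],"roll": 0,"hand": 10},{"offset": [6,-147.5,72],"roll": 0,"hand": 10},{"offset": [6,-147.5,72],"roll": 0,"hand": 10},{"offset": [6,-147.5,72],"roll": 0,"hand": 10}]'

```text
clock: 5.92
tool_pos: [0.4814, 0.2069, 0.1119]
orientation: [-180.0, 0.0, -175.9]
force: [-0.4, 0.5, -0.9]
opening: 0.0282
```

```bash
python3 - <<'E'
from h import *
from plant import cams,ctrl
s=wrist('w3'); t=cams.snapshot("scene"); u=cams.snapshot("top"); pickle.dump((t,u),open("p3.pkl","wb"))
o=s["obs"];p=o["tool_pos"]; print(o["force"])
a=t["img"][:,:,::-1].copy(); 
q=proj(t,[(p[0],p[1],p[2]-.078),(.4805,.206,.02)]);print(q)
x,y=q[1].astype(int)
cv2.imwrite("pics/c4.png",np.hstack([cv2.resize(a[y-60:y+30,x-45:x+45],(400,400),interpolation=cv2.INTER_CUBIC),cv2.resize(s["img"][100:340,200:440,::-1],(400,400))]))
print(x-45,y-60)
E
```

```text
5.9167 [0.48136665 0.20690078 0.11187769] [-1.79991679e+02  2.34333956e-02 -1.75908806e+02] [[-7.08772977e-02  9.58884122e-01  2.74804746e-01  4.06157637e-01]
 [ 9.97484570e-01  6.84024656e-02  1.85912823e-02  2.02098401e-01]
 [-9.70436804e-04  2.75431194e-01 -9.61320298e-01  2.58512193e-01]
 [ 0.00000000e+00  0.00000000e+00  0.00000000e+00  1.00000000e+00]]
[-0.39317135  0.46136781 -0.94931264]
[[372.656691   215.24066552]
 [371.62004782 218.50753299]]
326 158
```

View pics/c4.png

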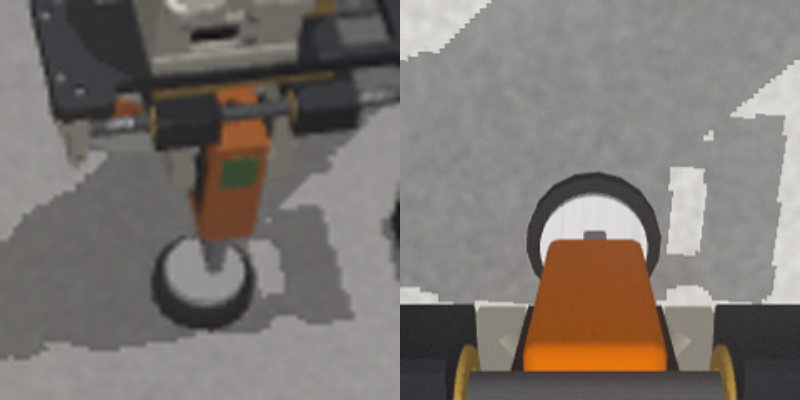

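The left crop shows the tip end at (213,270), over the silver disc centred at about (205,275). The wrist crop shows the blade centred on the disc. Lowering gently.

Call:
jog_arm --motion '[{"offset": [0,0,5],"roll": 0,"hand": 10},{"offset": [0,0,9],"roll": 0,"hand": 10},{"offset": [0,0,12],"roll": 0,"hand": 10},{"offset": [0,0,13.5],"roll": 0,"hand": 10},{"offset": [0,0,15],"roll": 0,"hand": 10},{"offset": [0,0,15],"roll": 0,"hand": 10},{"offset": [0,0,15],"roll": 0,"hand": 10}]'

```text
clock: 6.65
tool_pos: [0.4812, 0.2063, 0.0978]
orientation: [-180.0, 0.0, -175.9]
force: [-4.6, -0.9, 12.8]
opening: 0.028
```

Call:
jog_arm --motion '[{"offset": [0,0,0],"roll": 0,"hand": 10},{"offset": [0,0,0],"roll": 0,"hand": 10},{"offset": [0,0,-10],"roll": 0,"hand": 10},{"offset": [0,0,-30],"roll": 0,"hand": 10},{"offset": [0,0,-55],"roll": 0,"hand": 10},{"offset": [-20,-6,-65],"roll": 0,"hand": 10},{"offset": [-50,-15,-65],"roll": 0,"hand": 10},{"offset": [-80,-25,-65],"roll": 0,"hand": 10},{"offset": [-110,-34,-65],"roll": 0,"hand": 10},{"offset": [-140,-43,-65],"roll": 0,"hand": 10},{"offset": [-158,-48,-65],"roll": 0,"hand": 10},{"offset": [-165,-50,-55],"roll": 0,"hand": 10},{"offset": [-165,-50,-35],"roll": 0,"hand": 10},{"offset": [-165,-50,-15],"roll": 0,"hand": 10},{"offset": [-165,-50,-15],"roll": 0,"hand": 10},{"offset": [-165,-50,-15],"roll": 0,"hand": 10},{"offset": [-165,-50,-15],"roll": 0,"hand": 10}]'

```text
clock: 8.07
tool_pos: [0.6493, 0.1685, 0.1125]
orientation: [-180.0, 0.0, -175.9]
force: [1.1, 0.5, -0.8]
opening: 0.0277
```

```bash
python3 - <<'E'
from h import *
from plant import cams,ctrl
s=wrist('w4'); t=cams.snapshot("scene")
o=s["obs"];p=o["tool_pos"]; print(o["force"])
a=t["img"][:,:,::-1].copy(); 
q=proj(t,[(p[0],p[1],p[2]-.078),(.6494,.1681,.02)]);print(q)
x,y=q[1].astype(int)
cv2.imwrite("pics/c5.png",np.hstack([cv2.resize(a[y-60:y+30,x-45:x+45],(400,400),interpolation=cv2.INTER_CUBIC),cv2.resize(s["img"][100:340,200:440,::-1],(400,400))]))
print(x-45,y-60)
E
```

```text
8.0667 [0.64928117 0.16848122 0.11254862] [-1.79994268e+02  4.64767097e-02 -1.75907116e+02] [[-7.09067509e-02  9.58772416e-01  2.75186640e-01  5.74013811e-01]
 [ 9.97482519e-01  6.84109139e-02  1.86700463e-02  1.63665975e-01]
 [-9.25444155e-04  2.75817696e-01 -9.61209521e-01  2.59153455e-01]
 [ 0.00000000e+00  0.00000000e+00  0.00000000e+00  1.00000000e+00]]
[ 1.08382733  0.52841077 -0.83934932]
[[365.77294662 278.71949689]
 [364.98333202 282.13416509]]
319 222
```

View pics/c5.png

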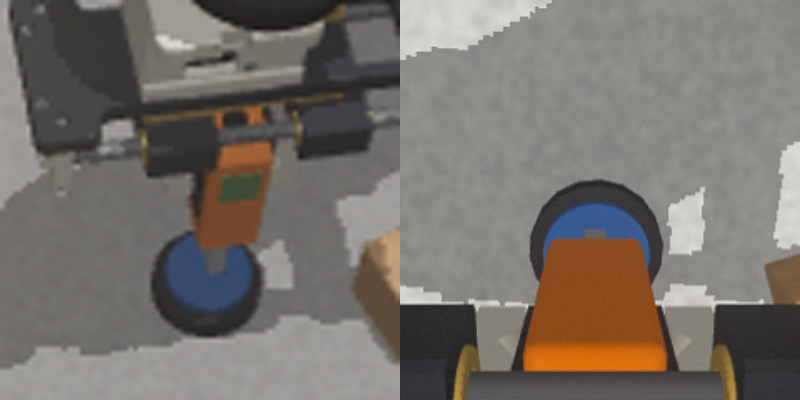

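The tip end at (214,274) sits over the blue disc, centred at (209,271). The wrist crop agrees. Touching down.

Call:
jog_arm --motion '[{"offset": [0,0,5],"roll": 0,"hand": 10},{"offset": [0,0,9],"roll": 0,"hand": 10},{"offset": [0,0,12],"roll": 0,"hand": 10},{"offset": [0,0,14],"roll": 0,"hand": 10},{"offset": [0,0,15.5],"roll": 0,"hand": 10},{"offset": [0,0,15.5],"roll": 0,"hand": 10},{"offset": [0,0,15.5],"roll": 0,"hand": 10},{"offset": [0,0,15.5],"roll": 0,"hand": 10}]'

```text
clock: 8.83
tool_pos: [0.649, 0.1682, 0.0979]
orientation: [-180.0, 0.0, -175.9]
force: [-4.3, -0.8, 12.1]
opening: 0.0279
```

```bash
python3 - <<'E'
from h import *
from plant import ctrl
o=ctrl.get_obs();print(o["force"],o["joint_pos"])
off(o,[(.6,.1,.24,-176),(.56,0,.24,-185),(.508,-.332,.24,-199.5)])
E
```

```text
[-4.32565218 -0.83495366 12.07436582] [ 3.11671166e+01  2.63857155e+01 -9.67650284e+00  3.22243821e-02
 -5.39089051e+01 -1.17092892e+02]
[  53.7  -64.5 -142.2] roll 0.0016
[ 100.7 -161.4 -142.2] roll 0.1587
[ 176.3 -488.9 -142.2] roll 0.4118
```

Call:
jog_arm --motion '[{"offset": [0,0,-10],"roll": 0,"hand": 10},{"offset": [0,0,-35],"roll": 0,"hand": 10},{"offset": [0,0,-65],"roll": 0,"hand": 10},{"offset": [0,0,-95],"roll": 0,"hand": 10},{"offset": [0,0,-125],"roll": 0,"hand": 10},{"offset": [5,-10,-142],"roll": 0,"hand": 10},{"offset": [15,-35,-142],"roll": 0.03,"hand": 10},{"offset": [27,-70,-142],"roll": 0.06,"hand": 10},{"offset": [40,-105,-142],"roll": 0.09,"hand": 10},{"offset": [52,-140,-142],"roll": 0.12,"hand": 10},{"offset": [65,-175,-142],"roll": 0.15,"hand": 10},{"offset": [78,-210,-142],"roll": 0.18,"hand": 10},{"offset": [90,-245,-142],"roll": 0.21,"hand": 10},{"offset": [102,-280,-142],"roll": 0.24,"hand": 10},{"offset": [115,-315,-142],"roll": 0.27,"hand": 10},{"offset": [127,-350,-142],"roll": 0.3,"hand": 10},{"offset": [140,-385,-142],"roll": 0.33,"hand": 10},{"offset": [150,-415,-142],"roll": 0.36,"hand": 10},{"offset": [158,-435,-142],"roll": 0.4,"hand": 10},{"offset": [160,-440,-142],"roll": 0.412,"hand": 10}]'

```text
clock: 10.5
tool_pos: [0.5193, -0.285, 0.2382]
orientation: [-180.0, -0.0, 160.2]
force: [0.7, 1.1, -1.0]
opening: 0.0276
```

```bash
python3 - <<'E'
from h import *
s=wrist('w5');o=s["obs"];print(o["force"],o["joint_pos"],o["opening"])
print(proj(s,[(.508,-.333,.048),(.544,-.346,.048),(o["tool_pos"][0],o["tool_pos"][1],o["tool_pos"][2]-.078)]))
off(o,[(.508,-.3325,.24)])
E
```

```text
10.5 [ 0.51925082 -0.28498088  0.23823316] [-1.79972485e+02 -1.01174499e-02  1.60159267e+02] [[ 3.39846902e-01  9.04263354e-01  2.58479922e-01  4.48345666e-01]
 [ 9.40480512e-01 -3.26555000e-01 -9.41182144e-02 -2.59420838e-01]
 [-6.99741371e-04  2.75081113e-01 -9.61420767e-01  3.84910940e-01]
 [ 0.00000000e+00  0.00000000e+00  0.00000000e+00  1.00000000e+00]]
[ 0.71426128  1.06628804 -1.0393835 ] [-9.84895149e+00  1.28000032e+01 -1.00815768e+01  2.75036043e-02
 -6.71331604e+01 -1.00002470e+02] 0.02761952910641735
[[262.35601034 224.52316174]
 [263.9630103  264.75227388]
 [316.89553825 258.23365564]]
[ -5.5 -48.5  -1.7] roll
```

View pics/w5.png

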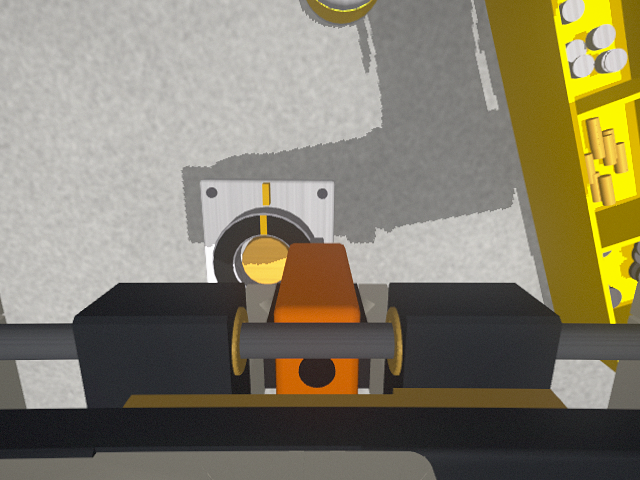

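The wrist view shows the stripe near (264,225), the bar at (266,193) and the plate corners at (201,182) and (334,181). The stripe line is close to vertical in the image. Next I'll measure its colour blobs.

```bash
python3 - <<'E'
from h import *
np.set_printoptions(precision=4,suppress=True)
s=pickle.load(open("w5.pkl","rb")); im=s["img"].astype(int)
m=((im[...,0]-im[...,2]>90)&(im[...,0]>130)).astype(np.uint8); k=np.zeros_like(m);k[178:238,250:280]=m[178:238,250:280]
n,L,st,c=cv2.connectedComponentsWithStats(k);print(st[1:],c[1:])
for r in range(180,250,4): 
    print(r,im[r,258:272].tolist()[::3]) if r in(204,212,216,232,236) else 0
for i in range(1,n):
    if st[i,4]>30:
        ys=[y for y in range(480) if (L[y]==i).any()]
        z=.028 if c[i][1]<207 else .048
        e=[(np.where(L[y]==i)[0].mean(),y) for y in (ys[0],ys[-1])]
        W=at(s,[e[0],e[1],c[i]],z);d=W[1]-W[0];print(z,W[:,:2],np.degrees(np.arctan2(d[1],d[0])),np.linalg.norm(d))
W=at(s,[(201,182),(334,181)],.016);d=W[1]-W[0];print("plate edge",W,np.degrees(np.arctan2(d[1],d[0])),np.linalg.norm(d))
a=np.radians(np.degrees(np.arctan2(d[1],d[0]))-90); mid=W.mean(0)[:2]
print("stripe from edge",mid+(.075-.039)*np.array([np.cos(a),np.sin(a)]))
E
```

```text
[[262 184   7  22 139]
 [260 215   7  20 138]] [[265.1799 193.6906]
 [263.     224.5   ]]
204 [[204, 201, 201], [204, 203, 206], [227, 176, 22], [227, 178, 26], [192, 189, 187]]
212 [[100, 95, 98], [105, 104, 104], [111, 109, 108], [98, 93, 97], [99, 95, 95]]
216 [[53, 50, 50], [226, 174, 23], [223, 172, 19], [52, 48, 46], [68, 63, 59]]
232 [[59, 55, 51], [232, 181, 23], [225, 174, 22], [76, 64, 50], [64, 54, 49]]
236 [[128, 113, 102], [122, 104, 79], [115, 94, 64], [124, 107, 87], [136, 121, 110]]
0.028 [[ 0.4767 -0.3206]
 [ 0.4943 -0.3297]
 [ 0.4851 -0.3238]] -27.439548077367473 0.019823851980237325
0.048 [[ 0.4999 -0.3296]
 [ 0.5165 -0.3353]
 [ 0.5082 -0.3324]] -19.139952877865916 0.017543881516417455
plate edge [[ 0.4553 -0.3792  0.016 ]
 [ 0.4973 -0.2597  0.016 ]] 70.61618549104965 0.12668271056302685
stripe from edge [ 0.5103 -0.3314]
```

Both views agree: stripe at (0.508,−0.332), yaw about −19.8°, and the tool is already at −19.8°. Moving above the stripe and down to about 25 mm over it.

Call:
jog_arm --motion '[{"offset": [-2,-15,0],"roll": 0,"hand": 10},{"offset": [-4,-32,0],"roll": 0,"hand": 10},{"offset": [-5.5,-44,0],"roll": 0,"hand": 10},{"offset": [-5.8,-48.3,0],"roll": 0,"hand": 10},{"offset": [-5.8,-48.3,15],"roll": 0,"hand": 10},{"offset": [-5.8,-48.3,35],"roll": 0,"hand": 10},{"offset": [-5.8,-48.3,55],"roll": 0,"hand": 10},{"offset": [-5.8,-48.3,75],"roll": 0,"hand": 10},{"offset": [-5.8,-48.3,86],"roll": 0,"hand": 10},{"offset": [-5.8,-48.3,88],"roll": 0,"hand": 10},{"offset": [-5.8,-48.3,88],"roll": 0,"hand": 10},{"offset": [-5.8,-48.3,88],"roll": 0,"hand": 10},{"offset": [-5.8,-48.3,88],"roll": 0,"hand": 10}]'

```text
clock: 11.63
tool_pos: [0.5108, -0.3297, 0.1515]
orientation: [-180.0, 0.1, 160.5]
force: [0.7, 0.4, -1.3]
opening: 0.0281
```

```bash
python3 - <<'E'
from h import *
from plant import cams
s=wrist('w6'); t=cams.snapshot("scene"); u=cams.snapshot("top")
o=s["obs"];p=o["tool_pos"]; print(o["force"],o["opening"]); off(o,[(.5083,-.3324,.134,160.2)])
P=[(p[0],p[1],p[2]-.078),(.5083,-.3324,.048)]
out=[]
for v in(t,u,s):
    q=proj(v,P);x,y=q[1].astype(int);w=40 if v is not s else 110
    y0,x0=max(0,y-w),max(0,x-w);print(q.round(1).tolist(),x0,y0,400/(2*w))
    out.append(cv2.resize(v["img"][y0:y0+2*w,x0:x0+2*w,::-1],(266,400) if 0 else (400,400),interpolation=cv2.INTER_CUBIC))
pickle.dump((t,u),open("p6.pkl","wb"))
cv2.imwrite("pics/c6.png",np.hstack([out[0],out[2]]))
E
```

```text
11.6333 [ 0.51077561 -0.32967649  0.15146896] [-1.79991883e+02  1.23611122e-01  1.60477616e+02] [[ 3.34616073e-01  9.05426563e-01  2.61217958e-01  4.39391793e-01]
 [ 9.42354470e-01 -3.21394746e-01 -9.31314673e-02 -3.04434732e-01]
 [-3.69625005e-04  2.77323196e-01 -9.60776617e-01  2.97974134e-01]
 [ 0.00000000e+00  0.00000000e+00  0.00000000e+00  1.00000000e+00]]
[ 0.69118493  0.37149519 -1.30675673] 0.028101603248787008
[ 1.5 -3.4 17.5] roll 0.0048
[[134.2, 228.7], [136.2, 234.4]] 96 194 5.0
[[527.3, 247.0], [522.8, 249.5]] 482 209 5.0
[[316.8, 258.0], [311.8, 243.9]] 201 133 1.8181818181818181
```

View pics/c6.png

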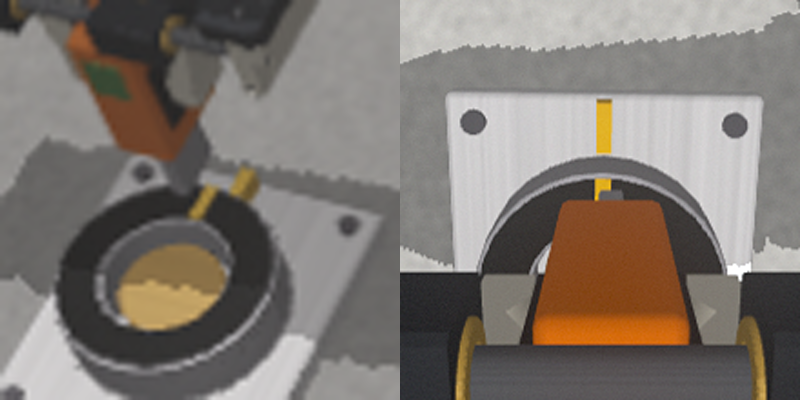

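The wrist crop shows the blade about 8 crop pixels right of the stripe line, matching the computed offset of −3.4 mm in tool y. I'll correct that and lower part of the way.

Call:
jog_arm --motion '[{"offset": [1.5,-3.4,0],"roll": 0.005,"hand": 10},{"offset": [1.5,-3.4,4],"roll": 0.005,"hand": 10},{"offset": [1.5,-3.4,8],"roll": 0.005,"hand": 10},{"offset": [1.5,-3.4,12],"roll": 0.005,"hand": 10},{"offset": [1.5,-3.4,12],"roll": 0.005,"hand": 10},{"offset": [1.5,-3.4,12],"roll": 0.005,"hand": 10},{"offset": [1.5,-3.4,12],"roll": 0.005,"hand": 10},{"offset": [1.5,-3.4,12],"roll": 0.005,"hand": 10},{"offset": [1.5,-3.4,12],"roll": 0.005,"hand": 10}]'

```text
clock: 12.53
tool_pos: [0.5075, -0.3322, 0.1382]
orientation: [-180.0, 0.0, 160.2]
force: [-0.3, 0.0, -1.3]
opening: 0.0281
```

```bash
python3 - <<'E'
from h import *
from plant import ctrl
o=ctrl.get_obs();print(o["tool_pos"],o["orientation"],o["force"],o["qvel"]);off(o,[(.5083,-.3324,.134,160.2)])
E
```

```text
[ 0.50746623 -0.33219554  0.13823032] [-1.79998863e+02  1.57210973e-02  1.60170950e+02] [-0.33205047  0.01624124 -1.26908221] [-0.03613672 -0.07548173  0.03546629 -0.04748915  0.11220556  0.06172215]
[-0.9  0.1  4.2] roll -0.0005
```

Call:
jog_arm --motion '[{"offset": [-0.5,0,2],"roll": 0,"hand": 10},{"offset": [-0.5,0,4],"roll": 0,"hand": 10},{"offset": [-0.5,0,4],"roll": 0,"hand": 10},{"offset": [-0.5,0,4],"roll": 0,"hand": 10},{"offset": [-0.5,0,4],"roll": 0,"hand": 10},{"offset": [-0.5,0,4],"roll": 0,"hand": 10},{"offset": [-0.5,0,4],"roll": 0,"hand": 10},{"offset": [-0.5,0,4],"roll": 0,"hand": 10}]'

```text
clock: 13.2
tool_pos: [0.5078, -0.3324, 0.1341]
orientation: [-180.0, 0.0, 160.2]
force: [-0.9, -0.4, -0.8]
opening: 0.0276
```

```bash
python3 - <<'E'
from h import *
from plant import cams
s=wrist('w7'); t=cams.snapshot("scene")
o=s["obs"];p=o["tool_pos"]; print(o["force"],o["opening"],o["qvel"]); off(o,[(.5083,-.3324,.134,160.2)])
out=[]
for v in(t,s):
    q=proj(v,[(p[0],p[1],p[2]-.078),(.5083,-.3324,.048)]);x,y=q[1].astype(int);w=30 if v is t else 110
    y0,x0=y-w,x-w;print(((q-(x0,y0))*200/w).round(1).tolist())
    out.append(cv2.resize(v["img"][y0:y0+2*w,x0:x0+2*w,::-1],(400,400),interpolation=cv2.INTER_CUBIC))
cv2.imwrite("pics/c7.png",np.hstack(out))
E
```

```text
13.2 [ 0.5078227  -0.33239687  0.13413198] [-1.79999913e+02  8.15316703e-03  1.60163959e+02] [[ 3.39769345e-01  9.04163055e-01  2.58932351e-01  4.36847460e-01]
 [ 9.40508768e-01 -3.26574296e-01 -9.37682570e-02 -3.06892857e-01]
 [-2.21143346e-04  2.75387726e-01 -9.61333216e-01  2.80786179e-01]
 [ 0.00000000e+00  0.00000000e+00  0.00000000e+00  1.00000000e+00]]
[-0.86741399 -0.38577938 -0.79411411] 0.02756323112233255 [ 0.04130164 -0.12880092 -0.09014975 -0.04619657  0.06236313 -0.03009572]
[-0.5  0.2  0.1] roll -0.0006
[[195.1, 187.6], [201.4, 202.6]]
[[199.7, 207.6], [200.1, 201.4]]
```

View pics/c7.png

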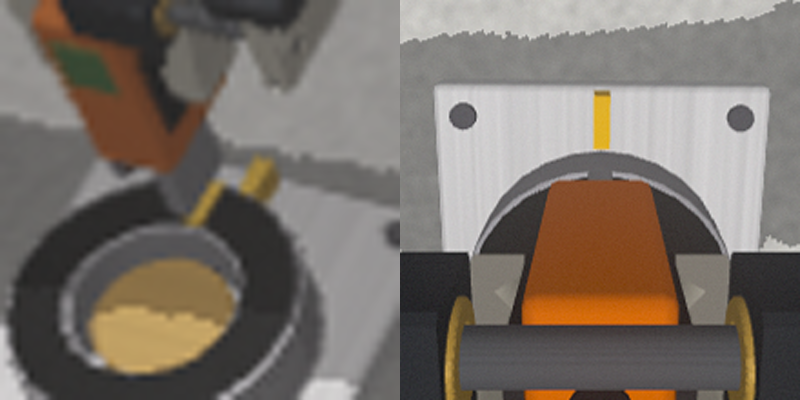

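The wrist crop shows the blade in line with the bar and stripe. The scene crop is harder to judge, because the blade's lower end looks further toward the camera than I expected. I'll check against projected blade corners before trusting it.

```bash
python3 - <<'E'
from h import *
from plant import cams
s=pickle.load(open("w7.pkl","rb")); t=cams.snapshot("scene"); u=cams.snapshot("top")
pickle.dump((t,u),open("p7.pkl","wb"))
o=s["obs"];p=o["tool_pos"]
R=Ro.from_euler("xyz",o["orientation"],degrees=True).as_matrix()
def pts(z,hx,hy): return np.array([p+R@np.array([a*hx,b*hy,z]) for a,b in((1,1),(1,-1),(-1,-1),(-1,1))])
w3=pickle.load(open("w3.pkl","rb"))
q=proj(s,pts(.078,.013,.004)); print("wrist tip corners",q.round(1).tolist())
im=s["img"].astype(int)
print("w3 col 318, rows 228-250",[(r,im0.tolist()) for r,im0 in zip(range(232,248),w3["img"][232:248,318])])
ST=[(.5083+a*.009*.940-b*.003*-.342,-.3324+a*.009*-.342+b*.003*.94,.048) for a,b in((1,1),(1,-1),(-1,-1),(-1,1))]
out=[]
for v in(t,u):
    c=proj(v,[(.5083,-.3324,.048)])[0].astype(int);w=25
    x0,y0=c-w; a=cv2.resize(v["img"][y0:y0+2*w,x0:x0+2*w,::-1],(400,400),interpolation=cv2.INTER_CUBIC)
    for P,col in((pts(.078,.013,.004),(255,0,255)),(pts(.038,.022,.014),(0,255,0)),(ST,(255,255,0))):
        z=((proj(v,P)-(x0,y0)+.5)*200/w).astype(np.int32);cv2.polylines(a,[z],True,col,1)
    out.append(a)
cv2.imwrite("pics/c8.png",np.hstack(out))
E
```

```text
wrist tip corners [[323.4, 237.8], [310.2, 237.8], [310.4, 278.0], [323.3, 278.0]]
w3 col 318, rows 228-250 [(232, [218, 217, 219]), (233, [220, 218, 218]), (234, [219, 216, 218]), (235, [218, 215, 216]), (236, [217, 217, 218]), (237, [224, 221, 223]), (238, [163, 160, 161]), (239, [99, 95, 97]), (240, [104, 102, 104]), (241, [104, 99, 104]), (242, [104, 104, 107]), (243, [122, 91, 78]), (244, [143, 81, 42]), (245, [140, 75, 35]), (246, [144, 79, 38]), (247, [144, 80, 41])]
```

View pics/c8.png

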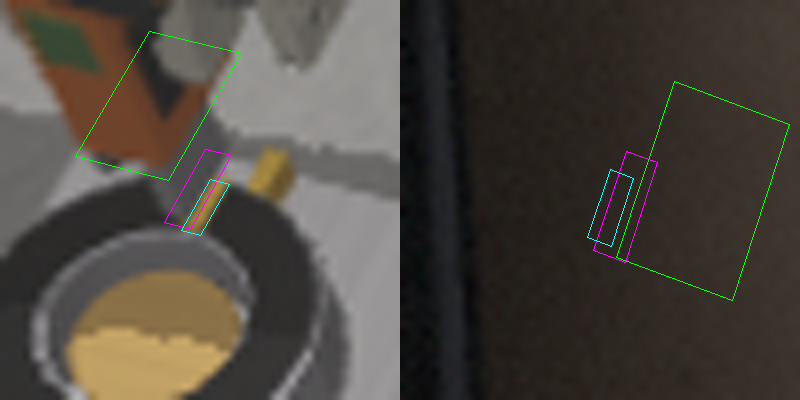

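The overlay settles it. In the scene view the predicted blade end, handle bottom and stripe outlines all land on their image counterparts. The wrist view's blade edge is at row 238, against 237.8 predicted. Everything agrees, so I'm handing in.

```bash
python3 - <<'E'
from plant import ctrl,order
o=ctrl.get_obs();print(o["clock"],o["tool_pos"],o["orientation"],o["force"],o["opening"])
print(order.close_job())
E
```

```text
13.4 [ 0.50780071 -0.33238604  0.13410549] [1.79999952e+02 4.05981545e-03 1.60163191e+02] [ 0.00628269  0.73230027 -1.16523145] 0.02795100170586964
the job is handed in; nothing more can be done
None
```

I took the orange gauge out of its cradle and touched its tip to the middle of the silver pad, then the blue pad. I then carried it over the bins and handed the job in at 13.4 s with the gauge held still above the stripe. The hand-in reports no verdict.

- **Touches:** the wrist force read about 13 N on the silver pad and 12 N on the blue. By my measurements the tip was within about 2 mm of each pad's middle.
- **Final pose:** the tip is about 8 mm above the stripe and less than 1 mm from its measured middle, upright. The blade is within about 1° of the stripe's line, and the fingers are still closed at 28 mm. The camera calibration is only good to about 2 mm.
- **Disagreements:** my first position above the stripe was off by about 4 mm, because the arm had not settled when I measured; I corrected it. The last scene picture also looked as if the tip sat too far along the stripe. Projecting the gauge's outline into it matched to about 2 mm, and the wrist view agreed. The top view was blocked by the arm and could not confirm.
- **Not checked:** I took no final picture of the other goods. I saw no sign of a bump in the force readings I took between moves.

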